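# Level the consistometer and lock its levelling screw

## Task

The flow trough (consistometer) on the bench is out of level. Swing back the lever of the brass lock ring on its levelling screw until the ring is free, turn the black knob until the bubble stands between the two lines, then swing the lever round again to nip the ring up to about 0.4 N m, with the bubble still between the lines. Never force the knob while the ring is tight, do not overtighten the ring, and leave the other things on the bench where they are.

Things in the scene. Friction and masses are not known exactly. Their poses are not given: they have to be found in the camera images.
- consistometer: Low steel flow trough, 310 x 56 mm, rim 67 mm above the bench, fixed in place. Origin on the bench under the levelling screw's axis; x runs from the screw along the trough, z up. The trough starts 60 mm from that axis, a gate frame 136 mm high stands at 310 mm, the level is on the -y flank (out to y = -48 mm). Around the screw only the lug lies below: 51 mm wide, its top at 34 mm.
- ring_centre (a point): Centre of the brass knurled lock ring: 54 mm diameter, 14 mm high, upright axis, 50 mm above the bench, under the black knob on the same screw. A steel lever (round bar, 8 mm thick) runs out level from it, at the same height, to a black ball. Clockwise seen from above tightens, anticlockwise frees it.
- lever_ball (a point): Centre of the black ball (18 mm) at the lever's end, 80 mm from the ring's axis, level with ring_centre. The bar is bare from 27 to 71 mm from the axis; 0.4 N m is a push of 7 N across it at 56 mm. At the start the lever points away from the trough, within 0.45 rad, with free space for its swing.
- lock_ring: The ring with its lever; origin 50 mm below ring_centre. Tight at the start, free after at most 1.65 rad anticlockwise; can be backed off 2.3 rad. Loose it turns with 0.03 N m. Tightening, torque grows by about 0.42 N m per rad from where it meets the washer; that angle differs each time and cannot be seen. It stays where left, so feel the torque while it moves: at rest it fades.
- washer: Thin steel washer under the ring, 44 mm diameter; it does not turn. Origin on the screw's axis, 41 mm below its top face. The ring presses on it with about 80 N when tightened with 0.4 N m, in proportion for other torques.
- screw: The levelling screw with its black knurled knob: knob 30 mm diameter, 26 mm high, its underside 6 mm above the top of the ring; steel stem of 13 mm below it. Turns on the upright axis with 0.06 N m when the ring is free; clamped when the ring is tight. It can be turned at least 2.7 rad clockwise. Origin on the axis, 89 mm below the knob's top.
- knob_top (a point): Centre of the knob's top face, 39 mm above ring_centre on the same axis.
- vial_centre (a point): Middle of the spirit level, on top of its yellow-green tube (15 mm diameter, 72 mm long, lying along the trough), midway between the two black lines. Its x runs along the trough away from the screw.
- bubble_centre (a point): Top of the pale bubble, 18 mm long, in the tube. The inner edges of the lines are 22 mm apart, so the bubble is between them within 2 mm of vial_centre. It starts 6 to 15 mm towards the rear (the screw end is low). Turning the knob clockwise seen from above moves the bubble towards the screw, 6 mm per rad.
- sample_jar: Loose glass jar with red cap, 52 mm diameter, 62 mm high, to be left alone. Origin under its centre.
- cone_geometry: Loose steel measuring cone on its face, 50 mm diameter, stem up, 80 mm high, to be left alone. Origin under its centre.
- spatula: Loose spatula, 170 mm long, lying on the bench, to be left alone. Origin under its middle.

How it is judged:
By the outcome, as a careful person would: the job done as asked, in the order asked, and still so for the second after the job is handed in, with the robot touching nothing.
It also fails if it takes over 64 s, if anything falls off the work surface, if the arm or the gripper's body presses on something with over 40 N, if the wrist force passes 120 N, or if a joint passes its speed limit or range.

## Robot

A 6-joint arm with a two-finger parallel gripper is mounted at the origin on the work surface. World frame = base frame: x ahead of the robot, y to its left, z up, the work surface at z = 0. Lengths are in m, angles in rad, forces in N, time in s.
With the tool pointing down it reaches from about 0.3 to 0.775 m from the base axis. Payload 14.6 kg.
Tool frame: the origin (TCP) lies between the finger pads; the fingertips stand 14 mm ahead of it and the grasp point (between the pads) lies 5 mm behind it; z points along the fingers, y is the line along which they close (so a half turn about z gives the same grasp; the last joint's range is limited). The gripper opens to 94 mm and grips with 3 to 60 N. Pads are 16 mm wide; open, the fingers measure 119 mm over their backs; the gripper's body (75 mm by 177 mm) begins 78 mm behind the grasp point.
Start: joints at [-1.203, 0.3, 1.521, -0, 1.321, -0.067], TCP at [0.232, -0.499, 0.219] pointing down, gripper open.
Joint ranges: [-3.03, 3.03], [-0.79, 2.21], [0.23, 2.52], [-1.04, 4.18], [0, 3.07], [-2.55, 2.55]. Speed limits (rad/s): [2.22, 2.22, 2.57, 3.14, 3.14, 3.14].

## Interface

Orientations are given as [roll, pitch, yaw] about the fixed x, y, z axes, in that order (R = Rz(yaw) Ry(pitch) Rx(roll)).
In Python, from station import ctrl gives the robot as it stands. The module is installed in compiled form; this text tells all that it offers.
- The arm moves only by the tool move_arm, never from a script. Its argument "targets" is a list of rows, each a list of 7 numbers: the opening, from -1 (shut) to 1 (fully open), then the shift along the tool's x, y, z in units of 50 mm (1.0 is 50 mm), then the turn, a rotation vector about the tool's x, y, z in rad. A call has 1 to 12 rows; each row is the pose to reach, as a shift and turn from the pose commanded when the call began, along the tool's axes at that moment; what a row does not reach only later rows make up. A row lasts 1/10 s, in which the tool goes at most 50 mm and 8.59 degrees, less where a joint would pass 70% of its speed; a pose out of reach is approached as far as the arm can. A call with a gripper value outside its range is refused whole. The fingers move at their own pace and stop on an object; "grip_force" is the grip in N (left out, the last holds). Time passes only in rows, so rows that repeat a pose let the fingers close. It gives the time, the measured TCP pose, the force, the opening and the grip force at its end, in the units of the state.
- ctrl.get_obs(): the state, without advancing time (a new reading comes with each control period).
- ctrl.camera(name): name is "scene" or "side" or "wrist"; returns (picture, depth): 384x512x3 uint8, red, green, blue; 384x512 float32, m along the optical axis (not along the pixel's ray), 0 where there is no reading.
- ctrl.camera_params(name): a dict with "intrinsics" (3x3 intrinsics, pixels), "rvec" (rotation vector, rad) and "tvec" (3), from world to camera coordinates, as OpenCV has them; the wrist camera has in their place "T_tool_cam" (4x4, takes a point from camera to tool coordinates, whose origin is the TCP and whose axes are the flange's). Camera axes: x right, y down, z forward; pixel columns grow to the right and rows downward; lengths in m; the calibration is good to about 2 mm. A picture is of the moment at which its call begins: read the wrist's pose just before it. camera_params takes no time and is no camera call.
- ctrl.hand_in(): hands the job in; it is judged then, once.
Trained networks look in the newest picture that a camera, given by its name, has taken for a name from the list of things; names that differ only in an ending like _2 or _b are one class to them, and where a whole thing is asked for, a point or a joint stands for the part that bears it (a point fixed in the world has none). Each returns a list of dicts, best first, with "score" (0 to 1); they miss things now and then, are a little off and sometimes report something else, mostly with a low value. They report only what shows in the picture. A call takes as long as a camera call.
- ctrl.cut_out(camera, target): "region" (384x512 bool, what is visible of it) and "point" ([column, row] in pixels, amid what is visible of it).
- ctrl.tip_of(camera, target): "point" ([column, row] in pixels: a listed point, or the origin of a listed thing).
The state is a dict: "time_s": time; "qpos": joint angles; "joint_vel": joint speeds; "tau": joint torques, N m; "ee_pos": TCP position; "eef_rot": TCP orientation; "force": force on the tool from outside, world axes, zero at the start; "moment": the same for the moment, N m; "grip_width": finger opening in m; "grip_force": force on a finger pad.
Only numpy, scipy, OpenCV 4.12 (cv2) and the standard library are available. Lean on these libraries where they do the work, as an engineer would, in place of code of your own. Each camera call takes 0.05 s, during which the arm holds its last target. There are 200 camera calls.

## Working session

There is one attempt and no reset: what is moved stays moved. The work goes in short steps, Python scripts to look and compute and a tool call to move; the robot and the scene stay as the last step left them, time stands still between calls to the robot, and variables do not carry over. Pictures are saved under pics/ and viewed, at most 10 in all, crops included, and the job is handed in when it is done.

Besides the shell and the picture viewer there is one more tool, called after "Request:" as name(argument=value, ...), one argument or row to a line, values as JSON. move_arm: Moves the arm, as the interface text tells. Its arguments: {"type":"object","properties":{"targets":{"type":"array"},"grip_force":{"type":"number"}},"required":["targets"]}

```bash
mkdir -p pics; cat > h.py <<'E'
import numpy as np, cv2
from station import ctrl
from scipy.spatial.transform import Rotation as R
def Tcam(name,obs):
    p=ctrl.camera_params(name);K=np.array(p["intrinsics"])
    if name=="wrist":
        T=np.eye(4);T[:3,:3]=R.from_euler('xyz',obs["eef_rot"]).as_matrix() if len(obs["eef_rot"])==3 else R.from_quat(obs["eef_rot"]).as_matrix()
        T[:3,3]=obs["ee_pos"];return K,T@np.array(p["T_tool_cam"])
    M=np.eye(4);M[:3,:3]=cv2.Rodrigues(np.array(p["rvec"],float))[0];M[:3,3]=np.ravel(p["tvec"]);return K,np.linalg.inv(M)
def ray(name,px,obs):
    K,T=Tcam(name,obs);d=T[:3,:3]@np.linalg.inv(K)@np.array([px[0],px[1],1.]);return T[:3,3],d
def atz(name,px,z,obs):
    o,d=ray(name,px,obs);return o+d*(z-o[2])/d[2]
def dep(name,px,D,obs):
    o,d=ray(name,px,obs);c,r=int(round(px[0])),int(round(px[1]));w=D[max(r-2,0):r+3,max(c-2,0):c+3];w=w[w>0]
    return o+d*np.median(w) if len(w) else None
def shot(name,fn=None):
    obs=ctrl.get_obs();I,D=ctrl.camera(name)
    if fn:cv2.imwrite("pics/"+fn,I[:,:,::-1])
    return obs,I,D
E
cat > a.py <<'E'
from h import *
np.set_printoptions(precision=4,suppress=True)
print(ctrl.get_obs())
Z=dict(ring_centre=.05,lever_ball=.05,knob_top=.089)
for c in("scene","side"):
    obs,I,D=shot(c,c+"1.png")
    for n in("ring_centre","lever_ball","knob_top","vial_centre","bubble_centre","consistometer","sample_jar","cone_geometry","spatula"):
        for r in ctrl.tip_of(c,n)[:2]:
            print(c,n,round(r["score"],2),np.round(r["point"],1),dep(c,r["point"],D,obs),atz(c,r["point"],Z.get(n,0.0),obs))
a,b=[cv2.imread(f"pics/{c}1.png") for c in("scene","side")]
cv2.imwrite("pics/both.png",cv2.resize(np.hstack([a,b]),(800,300)))
E
python3 a.py
```

```text
{'time_s': 0.0, 'qpos': array([-1.2026,  0.3005,  1.5216, -0.    ,  1.3207, -0.0666]), 'joint_vel': array([ 0.0001,  0.0008, -0.0009, -0.0008,  0.0003, -0.0003]), 'tau': array([  0.0007, -53.1806, -35.2735,   0.0708,   0.0246,  -0.0001]), 'ee_pos': array([ 0.2316, -0.4986,  0.2189]), 'eef_rot': array([-3.1404, -0.0001,  0.4348]), 'force': array([-0.4829,  0.349 ,  0.6761]), 'moment': array([ 0.0139, -0.0179,  0.0058]), 'grip_force': 0.0, 'grip_width': 0.09420839046144598}
scene ring_centre 0.56 [219.1 180.2] [ 0.5998 -0.0519  0.068 ] [ 0.5717 -0.0571  0.05  ]
scene lever_ball 0.79 [191.  172.8] [ 0.5507 -0.1296  0.0516] [ 0.5481 -0.1303  0.05  ]
scene knob_top 0.48 [216.3 169.6] [ 0.5887 -0.0599  0.0891] [ 0.5885 -0.0599  0.089 ]
scene vial_centre 0.78 [269.1 196.4] [0.6496 0.0676 0.0678] [0.5496 0.0622 0.    ]
scene consistometer 0.72 [218.1 203.3] [ 0.6026 -0.0551  0.0047] [ 0.596  -0.0564  0.    ]
scene sample_jar 0.76 [263.2 246.7] [0.76   0.0664 0.0169] [0.7402 0.0652 0.    ]
scene sample_jar 0.17 [322.6 257.7] [0.7706 0.1884 0.0107] [0.7584 0.1897 0.    ]
scene cone_geometry 0.88 [325.1 258.5] [0.7723 0.1934 0.0106] [0.7602 0.1948 0.    ]
scene spatula 0.78 [192.6 239.1] [ 0.7422 -0.0858  0.0056] [ 0.7356 -0.0876  0.    ]
side ring_centre 0.77 [287.9 171.2] [ 0.5854 -0.0429  0.0686] [ 0.5872 -0.0638  0.05  ]
side lever_ball 0.72 [306.6 156.6] [ 0.5501 -0.1184  0.0549] [ 0.5503 -0.1244  0.05  ]
side knob_top 0.62 [287.3 161.4] [ 0.589  -0.0518  0.0892] [ 0.589  -0.0521  0.089 ]
side vial_centre 0.79 [249.7 204.3] [0.6481 0.074  0.07  ] [0.6626 0.0091 0.    ]
side consistometer 0.71 [287.6 187.2] [0.5794 0.0043 0.0649] [ 0.5851 -0.063   0.    ]
side sample_jar 0.94 [210.8 219.2] [0.7283 0.0938 0.029 ] [0.7376 0.0696 0.    ]
side cone_geometry 0.62 [182.1 261.9] [0.7586 0.1982 0.0126] [0.7632 0.19   0.    ]
side spatula 0.68 [227.8 172.8] [ 0.736  -0.0802  0.0055] [ 0.7377 -0.086   0.    ]
```

View pics/both.png

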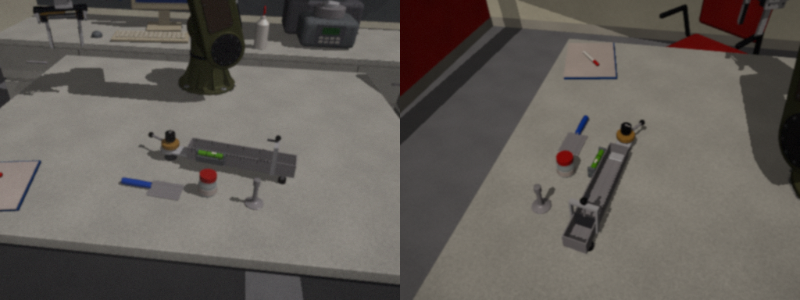

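Scene view (half-scale): brass ring and black knob at (170,140), lever ball at (150,134) pointing away from the trough. The green vial is at (210,154), with the jar, cone and spatula on the front side. Next I'll move the wrist over it for a closer look.

```bash
cat >> h.py <<'E'
def rel(p,yaw,q=None):
    "print row shift/turn for tool-down target from commanded pose q=(pos,yaw) or the measured one"
    o=ctrl.get_obs();p0=np.array(o["ee_pos"]) if q is None else np.array(q[:3]);y0=o["eef_rot"][2] if q is None else q[3]
    M=R.from_euler('xyz',[np.pi,0,y0]).as_matrix();s=M.T@(np.array(p)-p0)/.05
    return np.round(s,3),round(-((yaw-y0+np.pi)%(2*np.pi)-np.pi),3)
E
python3 - <<'E'
from h import *
np.set_printoptions(precision=4,suppress=True)
print(ctrl.camera_params("wrist"))
print(rel([.588,-.056,.26],1.07))
E
```

```text
{'intrinsics': array([[301.2305,   0.    , 259.2029],
       [  0.    , 301.2305, 191.0591],
       [  0.    ,   0.    ,   1.    ]]), 'T_tool_cam': array([[ 0.0007, -0.9685, -0.2491,  0.0724],
       [ 1.    ,  0.0007,  0.0001, -0.0001],
       [ 0.0001, -0.2491,  0.9685, -0.1651],
       [ 0.    ,  0.    ,  0.    ,  1.    ]])}
(array([10.194, -5.03 , -0.811]), np.float64(-0.635))
```

Request:
move_arm(
  targets=[
    [0.2, 1, -0.5, 0, 0, 0, -0.08],
    [0.2, 2, -1, 0, 0, 0, -0.16],
    [0.2, 3, -1.5, 0, 0, 0, -0.24],
    [0.2, 4, -2, 0, 0, 0, -0.32],
    [0.2, 5, -2.5, 0, 0, 0, -0.4],
    [0.2, 6, -3, 0, 0, 0, -0.48],
    [0.2, 7, -3.5, 0, 0, 0, -0.56],
    [0.2, 8, -4, 0, 0, 0, -0.635],
    [0.2, 9, -4.5, 0, 0, 0, -0.635],
    [0.2, 10.2, -5, 0, 0, 0, -0.635],
    [0.2, 10.2, -5, 0, 0, 0, -0.635],
    [0.2, 10.2, -5, 0, 0, 0, -0.635],
  ],
)

```text
time_s: 2.2
ee_pos: [0.5907, -0.0538, 0.2191]
eef_rot: [-3.141, -0.0, 1.073]
force: [-0.5, 0.2, 0.2]
grip_width: 0.0561
grip_force: 0.0
```

```bash
cat > b.py <<'E'
import sys
from h import *
np.set_printoptions(precision=4,suppress=True)
obs,I,D=shot("wrist",sys.argv[1])
print({k:obs[k] for k in("time_s","qpos","ee_pos","eef_rot","force","moment","grip_width")})
Z=dict(ring_centre=.05,lever_ball=.05,knob_top=.089,vial_centre=.07,bubble_centre=.07)
P={}
for n in Z:
    for r in ctrl.tip_of("wrist",n)[:1]:
        d=dep("wrist",r["point"],D,obs);P[n]=d
        print(n,round(r["score"],2),np.round(r["point"],1),d,atz("wrist",r["point"],Z[n],obs))
E
python3 b.py w1.png
```

```text
{'time_s': 2.2, 'qpos': array([-0.1528,  0.3968,  1.3921,  0.0005,  1.3528,  0.3451]), 'ee_pos': array([ 0.5907, -0.0538,  0.2191]), 'eef_rot': array([-3.1414, -0.0004,  1.0728]), 'force': array([-0.5408,  0.1551,  0.1948]), 'moment': array([-0.0503, -0.0073,  0.0586]), 'grip_width': 0.05613994789394109}
ring_centre 0.69 [255.8 180.6] [ 0.5912 -0.0459  0.0884] [ 0.5867 -0.0531  0.05  ]
lever_ball 0.61 [250.5 247. ] [ 0.5431 -0.12    0.0545] [ 0.5419 -0.1218  0.05  ]
knob_top 0.86 [256.1 193.7] [ 0.5852 -0.0575  0.0904] [ 0.585  -0.0579  0.089 ]
vial_centre 0.58 [250.2  46.7] [0.6473 0.0685 0.0702] [0.6473 0.0685 0.07  ]
bubble_centre 0.45 [244.7  36.7] [0.6469 0.0785 0.0711] [0.647  0.0787 0.07  ]
```

View pics/w1.png

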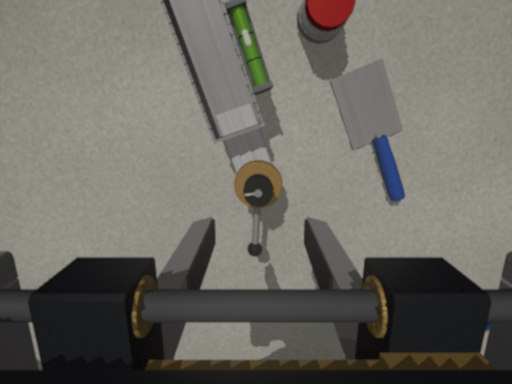

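Wrist view: knob at (257,191), lever running down to the ball at (253,249), vial around (249,45). The bubble is about 10 px above the vial's middle, so it sits towards the rear. Next I'll go down astride the bar.

```bash
python3 - <<'E'
from h import *
np.set_printoptions(precision=4,suppress=True)
obs,I,D=shot("wrist")
print(obs["ee_pos"],obs["eef_rot"],obs["force"])
hsv=cv2.cvtColor(I,cv2.COLOR_RGB2HSV)
m=cv2.inRange(hsv,(8,110,60),(25,255,255));m[:130]=0;m[225:]=0;m[:,:200]=0;m[:,310:]=0
c=np.column_stack(np.nonzero(m))[:,::-1].astype(np.float32)
h=cv2.convexHull(c);e=cv2.fitEllipse(h);print("ring",e,atz("wrist",e[0],.057,obs))
for n in("ring_centre","lever_ball","knob_top"):
  r=ctrl.tip_of("wrist",n)[0];print(n,r["point"],atz("wrist",r["point"],.089 if n=="knob_top" else .05,obs))
r=ctrl.cut_out("wrist","knob_top")[0];print("cut",r["point"],cv2.fitEllipse(cv2.convexHull(np.column_stack(np.nonzero(r["region"]))[:,::-1].astype(np.float32))))
th=np.deg2rad(236.7);print(rel([.5858+.056*np.cos(th),-.056+.056*np.sin(th),.045],th-np.pi))
E
```

```text
[ 0.5884 -0.0583  0.2196] [3.1416 0.0001 1.0687] [-0.8227 -0.094  -1.1887]
ring ((257.75933837890625, 179.42434692382812), (45.953914642333984, 46.66960144042969), 84.25001525878906) [ 0.5877 -0.0563  0.057 ]
ring_centre [255.8, 175.2] [ 0.5874 -0.0523  0.05  ]
lever_ball [250.6, 245.1] [ 0.5405 -0.1243  0.05  ]
knob_top [256.8, 188.0] [ 0.5861 -0.0576  0.089 ]Traceback (most recent call last):
  File "<stdin>", line 11, in <module>
IndexError: list index out of range
```

```bash
cat >> h.py <<'E'
AX=np.array([.587,-.0565])
def pol(th,r,z,q=None):
    return rel([AX[0]+r*np.cos(th),AX[1]+r*np.sin(th),z],th-np.pi,q)
E
python3 - <<'E'
from h import *
print(pol(4.119,.056,.045),pol(4.119,.056,.1))
E
```

```text
(array([-1.108, -0.145,  3.494]), np.float64(0.091)) (array([-1.108, -0.145,  2.394]), np.float64(0.091))
```

Request:
move_arm(
  targets=[
    [-0.36, -0.5, -0.1, 0.5, 0, 0, 0.09],
    [-0.36, -1.1, -0.15, 1, 0, 0, 0.09],
    [-0.36, -1.1, -0.15, 1.7, 0, 0, 0.09],
    [-0.36, -1.1, -0.15, 2.2, 0, 0, 0.09],
    [-0.36, -1.1, -0.15, 2.4, 0, 0, 0.09],
    [-0.36, -1.1, -0.15, 2.4, 0, 0, 0.09],
  ],
)

```text
time_s: 3.35
ee_pos: [0.5555, -0.1019, 0.0987]
eef_rot: [-3.14, 0.001, 0.98]
force: [0.8, 0.1, 0.7]
grip_width: 0.0302
grip_force: 0.0
```

```bash
python3 b.py w2.png; python3 -c "
from h import *
print(pol(4.119,.056,.045))"
```

```text
{'time_s': 3.35, 'qpos': array([-0.2463,  0.4593,  1.5999,  0.    ,  1.0842,  0.3449]), 'ee_pos': array([ 0.5555, -0.1019,  0.0987]), 'eef_rot': array([-3.1399,  0.0006,  0.9797]), 'force': array([0.7657, 0.0852, 0.7194]), 'moment': array([ 0.0238, -0.027 ,  0.0103]), 'grip_width': 0.030220478921181414}
ring_centre 0.27 [261.  133.9] [ 0.5905 -0.0517  0.0892] [ 0.5892 -0.0539  0.05  ]
lever_ball 0.81 [261.2 244.7] [ 0.5446 -0.121   0.0572] [ 0.5428 -0.1237  0.05  ]
knob_top 0.76 [263.  148.8] [ 0.5868 -0.0593  0.0906] [ 0.5867 -0.0594  0.089 ]
vial_centre 0.49 [259.4 133.9] [ 0.5897 -0.0512  0.089 ] [ 0.589  -0.0522  0.07  ]
(array([-2.400e-02, -1.000e-03,  1.111e+00]), np.float64(0.003))
```

View pics/w2.png

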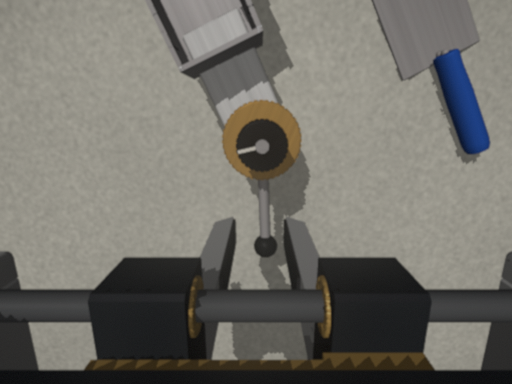

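The bar (264,205) runs straight between the fingers and the knob is at (262,147). I'll go down and narrow the gap.

Request:
move_arm(
  targets=[
    [-0.36, 0, 0, 0.5, 0, 0, 0],
    [-0.36, 0, 0, 1.0, 0, 0, 0],
    [-0.36, 0, 0, 1.1, 0, 0, 0],
    [-0.6, 0, 0, 1.1, 0, 0, 0],
    [-0.76, 0, 0, 1.1, 0, 0, 0],
    [-0.76, 0, 0, 1.1, 0, 0, 0],
    [-0.76, 0, 0, 1.1, 0, 0, 0],
  ],
)

```text
time_s: 4.35
ee_pos: [0.5569, -0.1023, 0.0457]
eef_rot: [3.139, -0.001, 0.98]
force: [3.2, -2.0, 2.9]
grip_width: 0.0114
grip_force: 2.2
```

```bash
cat > s.py <<'E'
from h import *
np.set_printoptions(precision=4,suppress=True)
o=ctrl.get_obs();p=o["ee_pos"];d=p[:2]-AX;F=o["force"]
print(o["time_s"],p,o["eef_rot"],"F",F,"M",o["moment"],"w",o["grip_width"],o["grip_force"])
print("th",np.arctan2(d[1],d[0])%(2*np.pi),"r",np.hypot(*d),"torqueF",d[0]*F[1]-d[1]*F[0],"+Mz",o["moment"][2],"q6",o["qpos"][5])
E
python3 s.py; python3 - <<'E'
from h import *
o=ctrl.get_obs();q=[*o["ee_pos"],o["eef_rot"][2]]
for k in range(1,13): print(k,pol(4.119+.1*k,.056,.045,q))
E
```

```text
4.35 [ 0.5569 -0.1023  0.0457] [ 3.1385 -0.0009  0.9798] F [ 3.2064 -1.9786  2.948 ] M [-0.4831 -0.6402 -0.0124] w 0.011353735507114293 2.172112315893173
th 4.131322193838873 r 0.05477874026146547 torqueF 0.20630696610807073 +Mz -0.01238820420993524 q6 0.34488260075395866
1 (array([-0.019,  0.098,  0.015]), np.float64(-0.098))
2 (array([-0.003,  0.209,  0.015]), np.float64(-0.198))
3 (array([0.025, 0.318, 0.015]), np.float64(-0.298))
4 (array([0.063, 0.423, 0.015]), np.float64(-0.398))
5 (array([0.111, 0.524, 0.015]), np.float64(-0.498))
6 (array([0.17 , 0.619, 0.015]), np.float64(-0.598))
7 (array([0.237, 0.709, 0.015]), np.float64(-0.698))
8 (array([0.313, 0.791, 0.015]), np.float64(-0.798))
9 (array([0.397, 0.865, 0.015]), np.float64(-0.898))
10 (array([0.488, 0.93 , 0.015]), np.float64(-0.998))
11 (array([0.585, 0.986, 0.015]), np.float64(-1.098))
12 (array([0.687, 1.032, 0.015]), np.float64(-1.198))
```

Request:
move_arm(
  targets=[
    [-0.76, -0.02, 0.1, 0, 0, 0, -0.1],
    [-0.76, 0, 0.21, 0, 0, 0, -0.2],
    [-0.76, 0.02, 0.32, 0, 0, 0, -0.3],
    [-0.76, 0.06, 0.42, 0, 0, 0, -0.4],
    [-0.76, 0.11, 0.52, 0, 0, 0, -0.5],
    [-0.76, 0.17, 0.62, 0, 0, 0, -0.6],
    [-0.76, 0.24, 0.71, 0, 0, 0, -0.7],
    [-0.76, 0.31, 0.79, 0, 0, 0, -0.8],
  ],
)

```text
time_s: 5.15
ee_pos: [0.5975, -0.1111, 0.0448]
eef_rot: [-3.141, -0.0, 1.784]
force: [-0.9, 0.0, 0.6]
grip_width: 0.0111
grip_force: 0.4
```

```bash
python3 s.py; python3 - <<'E'
from h import *
o=ctrl.get_obs();q=[*o["ee_pos"],o["eef_rot"][2]]
for k in range(1,13): print(k,pol(4.919+.1*k,.056,.045,q))
E
```

```text
5.15 [ 0.5975 -0.1111  0.0448] [-3.1414 -0.      1.7838] F [-0.9377  0.0406  0.6281] M [-0.0671  0.1401 -0.028 ] w 0.011127633755393418 0.40449919179081917
th 4.902127340385201 r 0.055583974463341776 torqueF -0.050758300589422746 +Mz -0.02798850986077947 q6 -0.4570482348511331
1 (array([-0.004,  0.131, -0.004]), np.float64(-0.094))
2 (array([ 0.012,  0.241, -0.004]), np.float64(-0.194))
3 (array([ 0.039,  0.35 , -0.004]), np.float64(-0.294))
4 (array([ 0.077,  0.455, -0.004]), np.float64(-0.394))
5 (array([ 0.125,  0.557, -0.004]), np.float64(-0.494))
6 (array([ 0.183,  0.652, -0.004]), np.float64(-0.594))
7 (array([ 0.25 ,  0.742, -0.004]), np.float64(-0.694))
8 (array([ 0.326,  0.824, -0.004]), np.float64(-0.794))
9 (array([ 0.41 ,  0.899, -0.004]), np.float64(-0.894))
10 (array([ 0.5  ,  0.964, -0.004]), np.float64(-0.994))
11 (array([ 0.597,  1.021, -0.004]), np.float64(-1.094))
12 (array([ 0.699,  1.067, -0.004]), np.float64(-1.194))
```

Request:
move_arm(
  targets=[
    [-0.76, 0, 0.13, 0, 0, 0, -0.1],
    [-0.76, 0.01, 0.24, 0, 0, 0, -0.2],
    [-0.76, 0.04, 0.35, 0, 0, 0, -0.3],
    [-0.76, 0.08, 0.46, 0, 0, 0, -0.4],
    [-0.76, 0.12, 0.56, 0, 0, 0, -0.5],
    [-0.76, 0.18, 0.65, 0, 0, 0, -0.6],
    [-0.76, 0.25, 0.74, 0, 0, 0, -0.7],
    [-0.76, 0.33, 0.82, 0, 0, 0, -0.8],
    [-0.76, 0.41, 0.9, 0, 0, 0, -0.9],
    [-0.76, 0.5, 0.96, 0, 0, 0, -1.0],
    [-0.76, 0.5, 0.96, 0, 0, 0, -1.0],
  ],
)

```text
time_s: 6.25
ee_pos: [0.6392, -0.0761, 0.0448]
eef_rot: [3.141, 0.0, 2.782]
force: [0.5, -0.3, 1.0]
grip_width: 0.0112
grip_force: 0.0
```

```bash
python3 s.py
```

```text
6.25 [ 0.6392 -0.0761  0.0448] [3.1415 0.0001 2.782 ] F [ 0.4556 -0.2873  1.0021] M [ 0.0518 -0.0808 -0.0123] w 0.011214829565382913 0.0
th 5.923897330227147 r 0.0558091161109447 torqueF -0.006071058048782045 +Mz -0.012296469836087707 q6 -1.3866837130341634
```

```bash
python3 - <<'E'
from h import *
print(rel([*AX,.18],2.75))
E
```

```text
(array([ 1.116, -0.   , -2.705]), np.float64(0.032))
```

Request:
move_arm(
  targets=[
    [-0.36, 0, 0, 0, 0, 0, 0],
    [-0.3, 0, 0, -0.3, 0, 0, 0],
    [0, 0, 0, -1.2, 0, 0, 0],
    [0, 0, 0, -2.0, 0, 0, 0],
    [0, 0.6, 0, -2.7, 0, 0, 0.03],
    [0, 1.12, 0, -2.7, 0, 0, 0.03],
    [0, 1.12, 0, -2.7, 0, 0, 0.03],
    [0, 1.12, 0, -2.7, 0, 0, 0.03],
    [0, 1.12, 0, -2.7, 0, 0, 0.03],
  ],
)

```text
time_s: 7.15
ee_pos: [0.5872, -0.0571, 0.1796]
eef_rot: [-3.142, 0.0, 2.749]
force: [0.7, -0.1, -0.4]
grip_width: 0.0468
grip_force: 0.0
```

```bash
python3 b.py w3.png;  python3 -c "
from h import *
print(rel([*AX,.075],2.75))"
```

```text
{'time_s': 7.15, 'qpos': array([-0.1591,  0.4218,  1.4507, -0.    ,  1.269 , -1.3372]), 'ee_pos': array([ 0.5872, -0.0571,  0.1796]), 'eef_rot': array([-3.1416,  0.0001,  2.749 ]), 'force': array([ 0.6637, -0.0691, -0.3986]), 'moment': array([ 0.028 , -0.152 ,  0.0107]), 'grip_width': 0.046828661487805526}
ring_centre 0.61 [255.6 185.1] [ 0.5753 -0.0553  0.089 ] [ 0.5837 -0.0593  0.05  ]
lever_ball 0.95 [256.6 262. ] [ 0.6591 -0.0895  0.0572] [ 0.6625 -0.091   0.05  ]
knob_top 0.86 [258. 199.] [ 0.5874 -0.0581  0.0906] [ 0.5878 -0.0582  0.089 ]
vial_centre 0.68 [408.6 200.2] [0.6481 0.071  0.0708] [0.6485 0.0713 0.07  ]
bubble_centre 0.4 [412.6 197.3] [0.6467 0.0752 0.0709] [0.6471 0.0755 0.07  ]
(array([1.000e-03, 9.000e-03, 2.082e+00]), np.float64(-0.001))
```

View pics/w3.png

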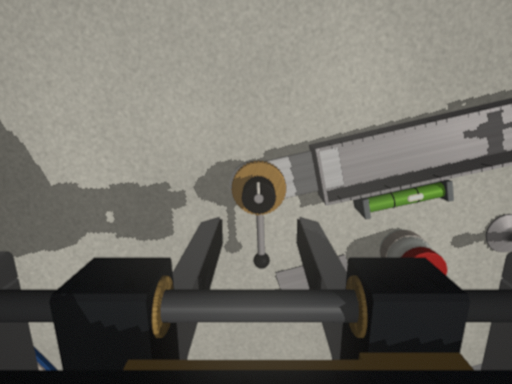

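The lever ball is at (261,261) and the knob at (259,197). The vial spans (368–446, 197) with the bubble at about (416,197), right of its middle. I'll measure this by colour while going down onto the knob.

```bash
cat > bub.py <<'E'
from h import *
import sys
def bubble(cam="wrist"):
    obs,I,D=shot(cam)
    hsv=cv2.cvtColor(I,cv2.COLOR_RGB2HSV).astype(int)
    g=((hsv[...,0]>32)&(hsv[...,0]<62)&(hsv[...,1]>120)&(hsv[...,2]>50)).astype(np.uint8)
    n,l,st,ce=cv2.connectedComponentsWithStats(cv2.morphologyEx(g,cv2.MORPH_CLOSE,np.ones((13,13))))
    k=1+np.argmax(st[1:,4]);hull=cv2.convexHull(np.column_stack(np.nonzero(l==k))[:,::-1])
    m=np.zeros_like(g);cv2.fillConvexPoly(m,hull,1)
    rr,cc=np.nonzero(m);W=np.array([atz(cam,(c,r),.070,obs)[:2] for r,c in zip(rr,cc)])
    (c0,sz,an)=cv2.minAreaRect(W.astype(np.float32)*1000)
    c0=np.array(c0)/1000;a=np.deg2rad(an if sz[0]>sz[1] else an+90);u=np.array([np.cos(a),np.sin(a)])
    if u@(W.mean(0)-AX)<0:u=-u
    s=(W-c0)@u*1000;v=(W-c0)@np.array([-u[1],u[0]])*1000
    ok=abs(v)<4;H=hsv[rr,cc]
    b=ok&(H[:,1]<110)&(H[:,2]>110);dk=ok&(H[:,2]<60)
    print("rect",c0,sz,"ang",np.rad2deg(np.arctan2(u[1],u[0])),"s",s.min(),s.max())
    print("bubble n",b.sum(),"range",np.percentile(s[b],[2,50,98]) if b.sum() else None,"off mid",(s[b].min()+s[b].max())/2-(s.min()+s.max())/2 if b.sum() else None)
    for x in range(-36,37,2):
        q=ok&(abs(s-x)<=1)
        if q.any():print(x,np.median(H[q],0).astype(int),end=" ")
    print()
    return I,hull
if __name__=="__main__":
    cam=sys.argv[1] if len(sys.argv)>1 else "wrist"
    I,h=bubble(cam)
    if len(sys.argv)>2:
        x,y,w,hh=cv2.boundingRect(h);c=I[max(y-15,0):y+hh+15,max(x-15,0):x+w+15,::-1];f=min(800/c.shape[1],600/c.shape[0]);cv2.imwrite("pics/"+sys.argv[2],cv2.resize(c,None,fx=f,fy=f,interpolation=cv2.INTER_CUBIC))
E
python3 bub.py wrist v1.png
```

```text
rect [0.64392535 0.07023654] (70.71137237548828, 15.263702392578125) ang 79.67475891113281 s -35.35566741336708 35.355691747640535
bubble n 83 range [ 0.37634085  7.89425386 15.3946391 ] off mid -9.91844624552871
-36 [ 47 112 121] -34 [ 46 150 138] -32 [ 46 153 143] -30 [ 46 153 143] -28 [ 46 154 142] -26 [ 46 154 145] -24 [ 46 155 143] -22 [ 46 155 140] -20 [ 46 156 141] -18 [ 46 155 141] -16 [ 46 157 143] -14 [ 46 155 139] -12 [ 46 141  98] -10 [ 45 158 134] -8 [ 46 158 145] -6 [ 46 157 143] -4 [ 46 159 140] -2 [ 46 160 142] 0 [ 45 155 140] 2 [ 40  68 152] 4 [ 35  37 171] 6 [ 40  34 172] 8 [ 38  25 179] 10 [ 37  43 151] 12 [ 41  53 150] 14 [ 44  95 156] 16 [ 46 155 147] 18 [ 46 164 141] 20 [ 45 164 143] 22 [ 45 163 147] 24 [ 45 165 144] 26 [ 45 165 142] 28 [ 46 165 144] 30 [ 45 164 144] 32 [ 45 166 139] 34 [ 45 165  95] 36 [ 46 157  75]
```

View pics/v1.png

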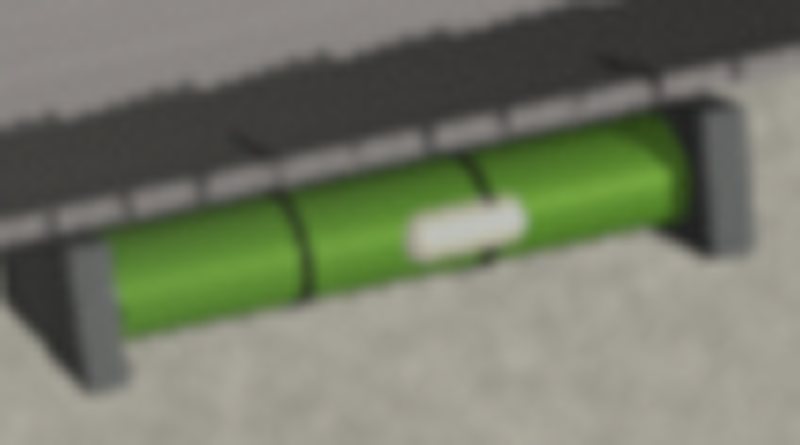

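The crop shows the lines at (305,245) and (487,205) and the bubble centred at (467,227), about 8–9 mm to the rear. That needs roughly 1.4 rad clockwise. I'll grip the knob.

Request:
move_arm(
  grip_force=15,
  targets=[
    [0, 0, 0, 0.8, 0, 0, 0],
    [0, 0, 0, 1.6, 0, 0, 0],
    [0, 0, 0, 2.0, 0, 0, 0],
    [0, 0, 0, 2.08, 0, 0, 0],
    [-0.25, 0, 0, 2.08, 0, 0, 0],
    [-0.6, 0, 0, 2.08, 0, 0, 0],
    [-0.6, 0, 0, 2.08, 0, 0, 0],
    [-0.6, 0, 0, 2.08, 0, 0, 0],
    [-0.6, 0, 0, 2.08, 0, 0, 0],
  ],
)

```text
time_s: 8.4
ee_pos: [0.5872, -0.0578, 0.077]
eef_rot: [-3.141, 0.002, 2.75]
force: [-2.5, -6.5, 2.9]
grip_width: 0.0297
grip_force: 15.0
```

```bash
python3 s.py
```

```text
8.4 [ 0.5872 -0.0578  0.077 ] [-3.1408  0.0023  2.7496] F [-2.4573 -6.4536  2.9193] M [-1.0141  0.3405 -0.0097] w 0.029664804531105093 15.000072866678238
th 4.86637292657949 r 0.0012768982624572307 torqueF -0.004364544262803779 +Mz -0.009708174128770172 q6 -1.3376436735015262
```

Request:
move_arm(
  targets=[
    [-0.6, 0, -0.03, 2.08e-09, 0, 0, 0.12],
    [-0.6, 0, -0.03, 0, 0, 0, 0.24],
    [-0.6, 0, -0.03, 0, 0, 0, 0.36],
    [-0.6, 0, -0.03, 0, 0, 0, 0.48],
    [-0.6, 0, -0.03, 0, 0, 0, 0.6],
    [-0.6, 0, -0.03, 0, 0, 0, 0.72],
    [-0.6, 0, -0.03, 0, 0, 0, 0.84],
    [-0.6, 0, -0.03, 0, 0, 0, 0.96],
    [-0.6, 0, -0.03, 0, 0, 0, 1.08],
    [-0.6, 0, -0.03, 0, 0, 0, 1.2],
    [-0.6, 0, -0.03, 0, 0, 0, 1.32],
    [-0.6, 0, -0.03, 0, 0, 0, 1.4],
  ],
)

```text
time_s: 9.6
ee_pos: [0.5868, -0.0582, 0.077]
eef_rot: [3.139, -0.0, 1.345]
force: [-1.6, 0.2, 2.9]
grip_width: 0.03
grip_force: 15.0
```

```bash
python3 s.py; python3 bub.py wrist v2.png
```

```text
9.6 [ 0.5868 -0.0582  0.077 ] [ 3.1395 -0.0002  1.3453] F [-1.5838  0.1584  2.8768] M [0.0591 0.1183 0.0975] w 0.029967277331110546 14.99887302517891
th 4.568494116797715 r 0.0016977276473743312 torqueF -0.0026996348022074092 +Mz 0.0975119756528427 q6 0.0645247851374323
rect [0.64173132 0.04754493] (26.264080047607422, 14.258761405944824) ang 79.19475555419922 s -13.13205250719417 13.13203805031606
bubble n 1 range [-13.11308647 -13.11308647 -13.11308647] off mid -13.113079238563735
-14 [ 47 126 124] -12 [ 46 166 132] -10 [ 46 168 134] -8 [ 46 169 132] -6 [ 46 169 134] -4 [ 46 170 134] -2 [ 46 170 135] 0 [ 46 170 136] 2 [ 46 171 134] 4 [ 46 171 134] 6 [ 45 171 136] 8 [ 46 172 133] 10 [ 46 165  98] 12 [ 46 171 124] 14 [ 46 178 113]
```

View pics/v2.png

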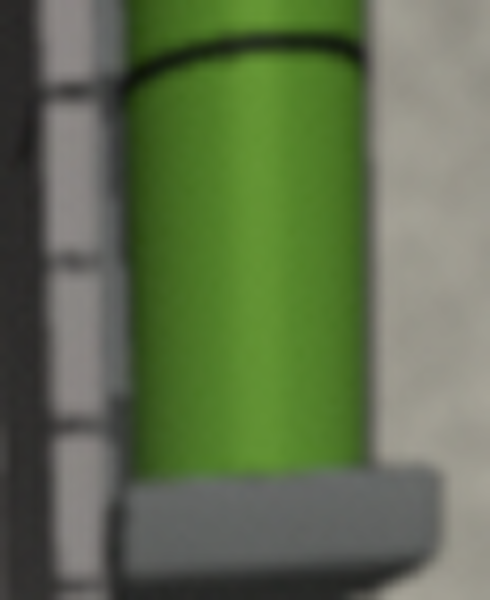

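Only the near end of the vial and one line (245,45) are visible. I'll release the knob and rise to see the bubble.

Request:
move_arm(
  targets=[
    [0, 0, 0, 0, 0, 0, 0],
    [0, 0, 0, 0, 0, 0, 0],
    [0, 0, 0, -0.6, 0, 0, 0],
    [0, 0, 0, -1.4, 0, 0, 0],
    [0, 0, 0, -2.4, 0, 0, 0],
    [0, 0.6, 0, -3, 0, 0, 0],
    [0, 1.2, 0, -3, 0, 0, 0],
    [0, 1.2, 0, -3, 0, 0, 0],
    [0, 1.2, 0, -3, 0, 0, 0],
    [0, 1.2, 0, -3, 0, 0, 0],
  ],
)

```text
time_s: 10.65
ee_pos: [0.5991, -0.0004, 0.2249]
eef_rot: [-3.141, 0.0, 1.35]
force: [1.5, -0.2, 0.3]
grip_width: 0.047
grip_force: 0.0
```

```bash
sed -i 's/^AX=.*/AX=np.array([.587,-.058])/' h.py; python3 s.py; python3 bub.py wrist v3.png; python3 b.py w4.png
```

```text
10.65 [ 0.5991 -0.0004  0.2249] [-3.1407  0.0003  1.35  ] F [ 1.4973 -0.1599  0.3397] M [ 0.0071 -0.0665 -0.0218] w 0.04704984049172267 0.0
th 1.3644376399623352 r 0.05886995811751701 torqueF -0.08820220016735074 +Mz -0.021761663510897943 q6 0.15915461856082705
rect [0.64613196 0.06931181] (70.6449966430664, 14.06669807434082) ang 80.68384552001953 s -35.3225004761002 35.32248818335653
bubble n 111 range [-7.38980529 -0.27421425  7.32842043] off mid -0.031416634739116045
-36 [ 47 130 124] -34 [ 46 149 128] -32 [ 46 149 132] -30 [ 46 149 131] -28 [ 46 149 132] -26 [ 46 150 131] -24 [ 46 151 130] -22 [ 46 151 131] -20 [ 46 151 130] -18 [ 46 151 130] -16 [ 46 151 129] -14 [ 46 151 127] -12 [ 46 134  91] -10 [ 46 148 116] -8 [ 46 133 130] -6 [ 35  43 148] -4 [ 33  32 163] -2 [ 34  33 164] 0 [ 34  34 163] 2 [ 34  34 163] 4 [ 34  26 172] 6 [ 41  34 166] 8 [ 46 130 135] 10 [ 46 156 124] 12 [ 46 141  96] 14 [ 46 156 125] 16 [ 46 157 130] 18 [ 46 158 130] 20 [ 46 158 130] 22 [ 46 158 131] 24 [ 46 159 130] 26 [ 46 158 131] 28 [ 46 159 130] 30 [ 46 159 130] 32 [ 46 160 129] 34 [ 46 156 106] 36 [ 46 142  81] 
{'time_s': 10.7, 'qpos': array([-0.0619,  0.4067,  1.3646, -0.0001,  1.3712,  0.1595]), 'ee_pos': array([ 0.5991, -0.0005,  0.225 ]), 'eef_rot': array([-3.1407,  0.0002,  1.3494]), 'force': array([-0.3559,  0.0383,  0.2581]), 'moment': array([-0.0943, -0.0927,  0.0417]), 'grip_width': 0.0471159185002475}
ring_centre 0.71 [258.9 221.2] [ 0.5892 -0.0434  0.0729] [ 0.5873 -0.0516  0.05  ]
lever_ball 0.89 [322.3 233.7] [0.6346 0.0013 0.2383] [ 0.6586 -0.084   0.05  ]
knob_top 0.81 [261.1 239.6] [ 0.5883 -0.0581  0.0902] [ 0.5882 -0.0586  0.089 ]
vial_centre 0.95 [290.2 106. ] [0.6475 0.0704 0.0707] [0.6475 0.0704 0.07  ]
bubble_centre 0.56 [290.1 105.9] [0.6474 0.0705 0.0707] [0.6475 0.0705 0.07  ]
```

View pics/v3.png

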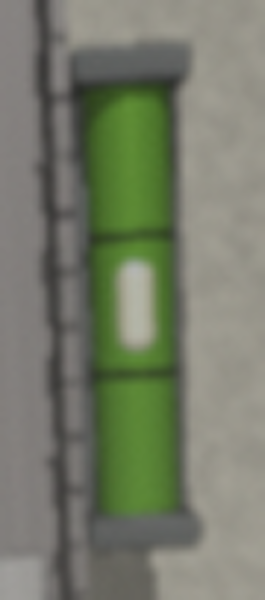

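The bubble (135,305) stands midway between the lines (y=238 and 373). Now back to the lever to tighten.

```bash
python3 - <<'E'
from h import *
print(pol(5.89,.056,.11))
E
```

```text
(array([-1.378,  1.119,  2.307]), np.float64(-1.399))
```

Request:
move_arm(
  targets=[
    [-0.2, -0.2, 0.15, 0, 0, 0, -0.14],
    [-0.36, -0.4, 0.3, 0, 0, 0, -0.28],
    [-0.36, -0.6, 0.45, 0, 0, 0, -0.42],
    [-0.36, -0.8, 0.6, 0, 0, 0, -0.56],
    [-0.36, -1, 0.75, 0, 0, 0, -0.7],
    [-0.36, -1.2, 0.9, 0.3, 0, 0, -0.84],
    [-0.36, -1.38, 1.12, 0.7, 0, 0, -0.98],
    [-0.36, -1.38, 1.12, 1.2, 0, 0, -1.12],
    [-0.36, -1.38, 1.12, 1.8, 0, 0, -1.26],
    [-0.36, -1.38, 1.12, 2.3, 0, 0, -1.4],
    [-0.36, -1.38, 1.12, 2.3, 0, 0, -1.4],
    [-0.36, -1.38, 1.12, 2.3, 0, 0, -1.4],
  ],
)

```text
time_s: 12.2
ee_pos: [0.6391, -0.0794, 0.1112]
eef_rot: [3.142, 0.0, 2.746]
force: [0.4, -0.4, 0.4]
grip_width: 0.0303
grip_force: 0.0
```

```bash
python3 b.py w5.png;  python3 -c "
from h import *
print(pol(5.89,.056,.045))"
```

```text
{'time_s': 12.2, 'qpos': array([-0.1804,  0.6057,  1.3404, -0.    ,  1.1952, -1.3552]), 'ee_pos': array([ 0.6391, -0.0794,  0.1112]), 'eef_rot': array([3.1415, 0.0003, 2.7455]), 'force': array([ 0.4139, -0.4084,  0.4111]), 'moment': array([ 0.0501, -0.1622,  0.0061]), 'grip_width': 0.030322108827061448}
lever_ball 0.61 [262.3 235.2] [ 0.6583 -0.0845  0.0578] [ 0.6613 -0.0857  0.05  ]
knob_top 0.61 [260.2 143. ] [ 0.589  -0.0575  0.0905] [ 0.5891 -0.0576  0.089 ]
vial_centre 0.71 [464.4 149.4] [0.6481 0.0682 0.0712] [0.6485 0.0689 0.07  ]
bubble_centre 0.65 [463.8 146.1] [0.6457 0.0682 0.0713] [0.6462 0.069  0.07  ]
(array([ 0.007, -0.006,  1.33 ]), np.float64(0.0))
```

View pics/w5.png

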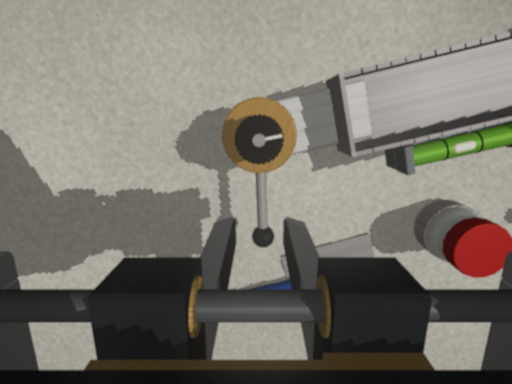

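Bar and ball (262,235) are centred between the fingers. I'll lower and begin swinging clockwise.

Request:
move_arm(
  targets=[
    [-0.36, 0, 0, 0.6, 0, 0, 0],
    [-0.36, 0, 0, 1.2, 0, 0, 0],
    [-0.36, 0, 0, 1.33, 0, 0, 0],
    [-0.6, 0, 0, 1.33, 0, 0, 0],
    [-0.76, 0, 0, 1.33, 0, 0, 0],
    [-0.76, 0, 0, 1.33, 0, 0, 0],
    [-0.76, 0, 0, 1.33, 0, 0, 0],
  ],
)

```text
time_s: 13.2
ee_pos: [0.6394, -0.0793, 0.0452]
eef_rot: [3.141, 0.002, 2.75]
force: [-0.7, 0.2, 0.6]
grip_width: 0.0114
grip_force: 0.2
```

```bash
python3 s.py; cat > p.py <<'E'
from h import *
import sys
o=ctrl.get_obs();q=[*o["ee_pos"],o["eef_rot"][2]];t0=float(sys.argv[1]);st=float(sys.argv[2])
for k in range(1,int(sys.argv[3])+1):
    s,t=pol(t0-st*k,.056,.045,q);print([-.76,*np.round(s,2).tolist(),0,0,round(float(t),2)],end=",")
E
python3 p.py 5.89 .1 8
```

```text
13.2 [ 0.6394 -0.0793  0.0452] [3.1411 0.0018 2.7497] F [-0.6564  0.1749  0.6083] M [ 0.0932 -0.1623 -0.0152] w 0.011361787752961717 0.24278654716908932
th 5.897173236364517 r 0.056550999635261 torqueF -0.004811320662845569 +Mz -0.01523645761902261 q6 -1.3592160972163445
[-0.76, 0.02, -0.12, 0.0, 0, 0, 0.1],[-0.76, 0.03, -0.23, 0.0, 0, 0, 0.2],[-0.76, 0.06, -0.34, 0.0, 0, 0, 0.3],[-0.76, 0.1, -0.44, 0.0, 0, 0, 0.4],[-0.76, 0.15, -0.55, 0.0, 0, 0, 0.5],[-0.76, 0.21, -0.64, 0.0, 0, 0, 0.6],[-0.76, 0.28, -0.73, 0.0, 0, 0, 0.7],[-0.76, 0.35, -0.81, 0.0, 0, 0, 0.8],
```

Request:
move_arm(
  targets=[
    [-0.76, 0.02, -0.12, 0, 0, 0, 0.1],
    [-0.76, 0.03, -0.23, 0, 0, 0, 0.2],
    [-0.76, 0.06, -0.34, 0, 0, 0, 0.3],
    [-0.76, 0.1, -0.44, 0, 0, 0, 0.4],
    [-0.76, 0.15, -0.55, 0, 0, 0, 0.5],
    [-0.76, 0.21, -0.64, 0, 0, 0, 0.6],
  ],
)

```text
time_s: 13.8
ee_pos: [0.6171, -0.105, 0.0447]
eef_rot: [3.141, 0.001, 2.146]
force: [1.7, 0.8, 0.2]
grip_width: 0.0112
grip_force: 0.4
```

```bash
python3 s.py; python3 p.py 5.29 .05 12
```

```text
13.8 [ 0.6171 -0.105   0.0447] [3.1406 0.0009 2.1456] F [1.7369 0.7916 0.1806] M [-0.0289 -0.269  -0.0067] w 0.011218878444705779 0.4056316427886486
th 5.282400753195817 r 0.0558655795299236 torqueF 0.10555645480163052 +Mz -0.006726234210717226 q6 -0.8019243266263367
[-0.76, -0.0, -0.05, -0.01, 0, 0, 0.05],[-0.76, 0.0, -0.1, -0.01, 0, 0, 0.1],[-0.76, 0.01, -0.16, -0.01, 0, 0, 0.15],[-0.76, 0.02, -0.21, -0.01, 0, 0, 0.2],[-0.76, 0.03, -0.27, -0.01, 0, 0, 0.25],[-0.76, 0.05, -0.32, -0.01, 0, 0, 0.3],[-0.76, 0.06, -0.38, -0.01, 0, 0, 0.35],[-0.76, 0.08, -0.43, -0.01, 0, 0, 0.4],[-0.76, 0.11, -0.48, -0.01, 0, 0, 0.45],[-0.76, 0.13, -0.53, -0.01, 0, 0, 0.5],[-0.76, 0.16, -0.58, -0.01, 0, 0, 0.55],[-0.76, 0.19, -0.62, -0.01, 0, 0, 0.6],
```

Request:
move_arm(
  targets=[
    [-0.76, 0, -0.056, 0, 0, 0, 0.05],
    [-0.76, 0.006, -0.112, 0, 0, 0, 0.1],
    [-0.76, 0.013, -0.167, 0, 0, 0, 0.15],
    [-0.76, 0.022, -0.222, 0, 0, 0, 0.2],
  ],
)

```text
time_s: 14.2
ee_pos: [0.6073, -0.1101, 0.0447]
eef_rot: [3.141, 0.001, 1.948]
force: [1.5, -0.4, -0.5]
grip_width: 0.0111
grip_force: 0.3
```

```bash
python3 s.py
```

```text
14.2 [ 0.6073 -0.1101  0.0447] [3.1405 0.0007 1.9477] F [ 1.514  -0.3864 -0.5379] M [-0.0112 -0.2386 -0.0035] w 0.011087287510029771 0.32296777702867985
th 5.084341783555335 r 0.05590034777111488 torqueF 0.07099847265622622 +Mz -0.003531113669656886 q6 -0.6155770938461411
```

Request:
move_arm(
  targets=[
    [-0.76, 0, -0.056, 0, 0, 0, 0.05],
    [-0.76, 0.006, -0.112, 0, 0, 0, 0.1],
  ],
)

```text
time_s: 14.4
ee_pos: [0.602, -0.1119, 0.0447]
eef_rot: [3.14, 0.001, 1.848]
force: [-0.7, -0.4, -0.3]
grip_width: 0.0111
grip_force: 0.3
```

```bash
python3 s.py
```

```text
14.4 [ 0.602  -0.1119  0.0447] [3.1404 0.0006 1.8477] F [-0.7395 -0.3879 -0.3014] M [-0.0484 -0.2797  0.0389] w 0.011143233523123082 0.3284872882068157
th 4.983925705738887 r 0.05591714849484686 torqueF -0.045650591482702306 +Mz 0.038900432734984176 q6 -0.520473289927145
```

Request:
move_arm(
  targets=[
    [-0.76, 0, -0.056, 0, 0, 0, 0.05],
    [-0.76, 0.006, -0.112, 0, 0, 0, 0.1],
    [-0.76, 0.013, -0.167, 0, 0, 0, 0.15],
    [-0.76, 0.022, -0.222, 0, 0, 0, 0.2],
  ],
)

```text
time_s: 14.8
ee_pos: [0.591, -0.1139, 0.0447]
eef_rot: [3.14, 0.0, 1.648]
force: [-0.3, 1.3, 0.2]
grip_width: 0.011
grip_force: 0.3
```

```bash
python3 s.py
```

```text
14.8 [ 0.591  -0.1139  0.0447] [3.1403 0.0004 1.6476] F [-0.2809  1.2813  0.2231] M [ 0.0361 -0.1741  0.0009] w 0.010976373776469426 0.3138075862079859
th 4.784404414248349 r 0.056017063982368755 torqueF -0.010528631361670766 +Mz 0.0008533968506037534 q6 -0.3280739837819587
```

Request:
move_arm(
  targets=[
    [-0.76, 0, -0.056, 0, 0, 0, 0.05],
    [-0.76, 0.006, -0.112, 0, 0, 0, 0.1],
    [-0.76, 0.013, -0.167, 0, 0, 0, 0.15],
    [-0.76, 0.022, -0.222, 0, 0, 0, 0.2],
  ],
)

```text
time_s: 15.2
ee_pos: [0.5799, -0.1136, 0.0447]
eef_rot: [3.14, 0.0, 1.448]
force: [0.6, 0.2, 0.1]
grip_width: 0.011
grip_force: 0.4
```

```bash
python3 s.py
```

```text
15.2 [ 0.5799 -0.1136  0.0447] [3.1402 0.0001 1.4477] F [0.641  0.1718 0.0874] M [ 0.0621 -0.2383 -0.0269] w 0.011032470470321906 0.3938449267297983
th 4.585066996725306 r 0.05606872875896165 torqueF 0.034426415893569956 +Mz -0.026910526669012638 q6 -0.13237876856642508
```

Request:
move_arm(
  targets=[
    [-0.76, 0, -0.056, 0, 0, 0, 0.05],
    [-0.76, 0.006, -0.112, 0, 0, 0, 0.1],
    [-0.76, 0.013, -0.167, 0, 0, 0, 0.15],
    [-0.76, 0.022, -0.222, 0, 0, 0, 0.2],
  ],
)

```text
time_s: 15.6
ee_pos: [0.5692, -0.1112, 0.0448]
eef_rot: [3.14, -0.0, 1.248]
force: [2.1, -0.6, -0.9]
grip_width: 0.0115
grip_force: 0.9
```

```bash
python3 s.py
```

```text
15.6 [ 0.5692 -0.1112  0.0448] [ 3.1398 -0.0002  1.2477] F [ 2.0939 -0.6226 -0.9248] M [-0.0228 -0.3801  0.0099] w 0.011450346007809432 0.8673766627907753
th 4.388809529087979 r 0.05609581178015689 torqueF 0.12246814867303571 +Mz 0.009854878109812115 q6 0.06697156377691825
```

Request:
move_arm(
  targets=[
    [-0.76, 0, -0.056, 0, 0, 0, 0.05],
    [-0.76, 0.006, -0.112, 0, 0, 0, 0.1],
    [-0.76, 0.013, -0.167, 0, 0, 0, 0.15],
    [-0.76, 0.022, -0.222, 0, 0, 0, 0.2],
  ],
)

```text
time_s: 16.0
ee_pos: [0.5592, -0.1067, 0.0449]
eef_rot: [3.139, -0.001, 1.048]
force: [3.1, -0.8, 0.1]
grip_width: 0.0113
grip_force: 1.4
```

```bash
python3 s.py
```

```text
16.0 [ 0.5592 -0.1067  0.0449] [ 3.1394 -0.0006  1.0477] F [ 3.0911 -0.8211  0.099 ] M [-0.0854 -0.5371  0.0044] w 0.011259401083659236 1.434963271021843
th 4.193045143697654 r 0.0561028064959619 torqueF 0.17341733534823486 +Mz 0.004422298250946123 q6 0.2702398712022138
```

Request:
move_arm(
  targets=[
    [-0.76, 0, -0.056, 0, 0, 0, 0.05],
    [-0.76, 0.006, -0.112, 0, 0, 0, 0.1],
    [-0.76, 0.013, -0.167, 0, 0, 0, 0.15],
    [-0.76, 0.022, -0.222, 0, 0, 0, 0.2],
  ],
)

```text
time_s: 16.4
ee_pos: [0.5503, -0.1004, 0.045]
eef_rot: [3.139, -0.001, 0.848]
force: [4.3, -2.9, -1.4]
grip_width: 0.0113
grip_force: 2.4
```

```bash
python3 s.py
```

```text
16.4 [ 0.5503 -0.1004  0.045 ] [ 3.1387 -0.0012  0.8477] F [ 4.3386 -2.8638 -1.3961] M [-0.471  -0.7135  0.0079] w 0.01127892995877934 2.381407991051674
th 3.9998544578142967 r 0.05608722441923748 torqueF 0.2891454443897502 +Mz 0.007942952983317132 q6 0.47737069713128477
```

Request:
move_arm(
  targets=[
    [-0.76, 0, -0.056, 0, 0, 0, 0.05],
    [-0.76, 0.006, -0.112, 0, 0, 0, 0.1],
  ],
)

```text
time_s: 16.6
ee_pos: [0.5464, -0.0967, 0.045]
eef_rot: [3.138, -0.002, 0.748]
force: [4.9, -4.2, -0.5]
grip_width: 0.0114
grip_force: 3.0
```

```bash
python3 s.py
```

```text
16.6 [ 0.5464 -0.0967  0.045 ] [ 3.1384 -0.0015  0.7477] F [ 4.9375 -4.151  -0.502 ] M [-0.7506 -0.7759 -0.0077] w 0.011412358521099867 2.9555757343769073
th 3.90341677367327 r 0.056052888134437664 torqueF 0.35939121120524664 +Mz -0.007706716186374658 q6 0.5825299842042627
```

Request:
move_arm(
  targets=[
    [-0.76, 0, -0.056, 0, 0, 0, 0.05],
    [-0.76, 0.006, -0.112, 0, 0, 0, 0.1],
  ],
)

```text
time_s: 16.8
ee_pos: [0.5429, -0.0926, 0.0451]
eef_rot: [3.138, -0.002, 0.648]
force: [4.5, -5.4, -0.3]
grip_width: 0.0112
grip_force: 3.4
```

```bash
python3 s.py
```

```text
16.8 [ 0.5429 -0.0926  0.0451] [ 3.1383 -0.0018  0.6477] F [ 4.5232 -5.404  -0.3478] M [-1.0065 -0.7794  0.0299] w 0.011164639885396763 3.432750105857849
th 3.8062500335190976 r 0.05603497375707551 torqueF 0.3946822238790809 +Mz 0.029891407531246306 q6 0.6885629168954186
```

Request:
move_arm(
  targets=[
    [-0.76, 0, -0.02, 0, 0, 0, 0.02],
    [-0.76, 0, -0.045, 0, 0, 0, 0.04],
  ],
)

```text
time_s: 17.0
ee_pos: [0.5415, -0.0907, 0.0451]
eef_rot: [3.139, -0.002, 0.609]
force: [4.2, -6.1, -0.6]
grip_width: 0.0113
grip_force: 3.9
```

```bash
python3 s.py
```

```text
17.0 [ 0.5415 -0.0907  0.0451] [ 3.1387 -0.0017  0.6088] F [ 4.2494 -6.0557 -0.6298] M [-1.1516 -0.861   0.0505] w 0.011306238307425106 3.9369115233421326
th 3.7648878885603225 r 0.05608125829095941 torqueF 0.4148536468926409 +Mz 0.050509619863940536 q6 0.7300146787809481
```

Torque is about 0.4 N m. I'll release, rise and check the bubble.

Request:
move_arm(
  targets=[
    [-0.5, 0, 0, 0, 0, 0, 0],
    [-0.36, 0, 0, 0, 0, 0, 0],
    [-0.36, 0, 0, -0.3, 0, 0, 0],
    [-0.36, 0, 0, -1, 0, 0, 0],
    [-0.36, 0, 0, -2, 0, 0, 0],
    [-0.36, 0.5, 0, -3, 0, 0, -0.15],
    [-0.36, 1.2, 0, -3.6, 0, 0, -0.3],
    [-0.36, 1.8, 0, -3.6, 0, 0, -0.45],
    [-0.36, 1.8, 0, -3.6, 0, 0, -0.6],
    [-0.36, 1.8, 0, -3.6, 0, 0, -0.6],
    [-0.36, 1.8, 0, -3.6, 0, 0, -0.6],
    [-0.36, 1.8, 0, -3.6, 0, 0, -0.6],
  ],
)

```text
time_s: 18.2
ee_pos: [0.6139, -0.0389, 0.2244]
eef_rot: [3.141, -0.0, 1.206]
force: [-0.5, -0.2, 0.1]
grip_width: 0.0304
grip_force: 0.0
```

```bash
python3 s.py; python3 bub.py wrist v4.png; python3 b.py w6.png; python3 -c "
import cv2,numpy as np
a=cv2.imread('pics/v4.png');b=cv2.imread('pics/w6.png');f=384/a.shape[0];a=cv2.resize(a,None,fx=f,fy=f)
cv2.imwrite('pics/fin.png',np.hstack([b,a])[:,:800])"
```

```text
18.2 [ 0.6139 -0.0389  0.2244] [ 3.1414 -0.      1.2057] F [-0.5392 -0.2383  0.078 ] M [-0.0214  0.0134  0.0397] w 0.030378847633472258 0.0
th 0.6178380313660877 r 0.0329997383528144 torqueF 0.003897390507231542 +Mz 0.03970200011270726 q6 0.2423234507387671
rect [0.64663336 0.06938274] (72.04014587402344, 14.547364234924316) ang 80.45972442626955 s -36.02008259460968 36.02007489534475
bubble n 123 range [-7.87440738 -0.22356382  6.94457672] off mid -14.300818233294697
-36 [ 47 134 123] -34 [ 46 154 129] -32 [ 46 154 131] -30 [ 46 155 128] -28 [ 46 155 129] -26 [ 46 155 130] -24 [ 46 155 129] -22 [ 46 156 128] -20 [ 46 157 131] -18 [ 46 157 128] -16 [ 46 158 131] -14 [ 46 157 126] -12 [ 46 139  92] -10 [ 46 155 122] -8 [ 45 128 129] -6 [ 32  39 144] -4 [ 32  29 163] -2 [ 35  28 162] 0 [ 30  28 166] 2 [ 33  32 158] 4 [ 33  29 163] 6 [ 43  55 157] 8 [ 46 144 132] 10 [ 46 160 117] 12 [ 46 152  97] 14 [ 46 162 128] 16 [ 46 163 128] 18 [ 46 164 129] 20 [ 46 163 129] 22 [ 46 164 131] 24 [ 46 163 128] 26 [ 46 165 127] 28 [ 46 165 129] 30 [ 46 165 129] 32 [ 46 166 128] 34 [ 46 165  97] 36 [ 46 140  67] 
{'time_s': 18.25, 'qpos': array([-0.1228,  0.4433,  1.3146,  0.    ,  1.3835,  0.2416]), 'ee_pos': array([ 0.6139, -0.0389,  0.2243]), 'eef_rot': array([ 3.1414, -0.0001,  1.2065]), 'force': array([0.5566, 0.0779, 0.281 ]), 'moment': array([-0.0443, -0.0428, -0.0683]), 'grip_width': 0.03008803442770925}
ring_centre 0.79 [241.  198.5] [ 0.5917 -0.0446  0.0875] [ 0.5857 -0.0537  0.05  ]
knob_top 0.96 [242.1 214.2] [ 0.5869 -0.0602  0.0903] [ 0.5866 -0.0606  0.089 ]
vial_centre 0.81 [250.5  72.9] [0.6457 0.0683 0.0706] [0.6457 0.0684 0.07  ]
bubble_centre 0.66 [251.9  70.2] [0.6479 0.0702 0.0708] [0.6479 0.0703 0.07  ]
```

View pics/fin.png

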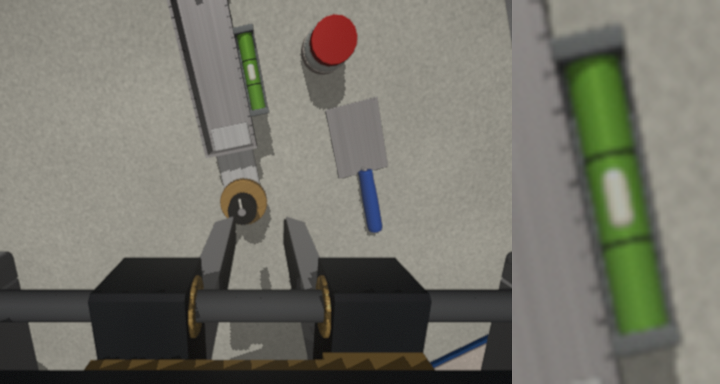

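The bubble (252,70; crop 617,197) stands midway between the lines (crop y≈155 and 240). The jar and spatula are undisturbed and the robot is clear, so I'll hand in.

```bash
python3 -c "
from station import ctrl
print(ctrl.hand_in())"
```

```text
the job is handed in; nothing more can be done
None
```

I freed the ring, turned the knob until the bubble stood within about 0.5 mm of the middle between the lines, nipped the ring up to about 0.4 N m by the measured push, and handed the job in at about 18 s; the other things on the bench were not touched.

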